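# Take the dryer-hinge leaf from the vise and hold it lined up with its mate

### The arm

A 7-joint arm with a two-finger parallel gripper is mounted at the origin on the work surface. World frame = base frame: x ahead of the robot, y to its left, z up, the work surface at z = 0. Lengths are in m, angles in degrees, forces in N, time in s.
With the tool pointing down it reaches from about 0.425 to 0.875 m from the base axis. Payload 4.7 kg.
Tool frame: the origin (TCP) lies between the finger pads; the fingertips stand 8 mm ahead of it and the grasp point (between the pads) lies 11 mm behind it (env.tip_extent is the distance from the TCP to the fingertips, in m); z points along the fingers, y is the line along which they close (so a half turn about z gives the same grasp; the last joint's range is limited). The gripper opens to 87 mm and grips with 3 to 60 N. Pads are 19 mm wide; open, the fingers measure 117 mm over their backs; the gripper's body (75 mm by 190 mm) begins 51 mm behind the grasp point.
Start: joints at [-65.254, 18.392, -4.016, 83.108, 1.295, 78.541, -3.26], TCP at [0.264, 0.594, 0.21] pointing down, gripper open.
Joint ranges: [-163.93, 163.93], [-17.29, 119.83], [-79.2, 71.16], [3.27, 140.29], [-89.18, 269.18], [5.43, 117.66], [-154.24, 154.24]. Speed limits (degrees/s): [147.25, 147.25, 180, 180, 180, 180, 180].

### API

Orientations are given as [roll, pitch, yaw] about the fixed x, y, z axes, in that order (R = Rz(yaw) Ry(pitch) Rx(roll)).
In Python, from cell import sensors, vision, workorder, env gives the robot as it stands.
- The arm moves only by the tool drive_tool, never from a script. Its argument "moves" is a list of rows, each an object of numbers: "x", "y", "z": the shift along the tool's x, y, z in mm; "rx", "ry", "rz": the turn, a rotation vector about the tool's x, y, z in rad; "fingers": the closure, from -1 (fully open) to 1 (shut). In form: [{"x": .., "y": .., "z": .., "rx": .., "ry": .., "rz": .., "fingers": ..}, ...]. A call has 1 to 20 rows; each row is the pose to reach, as a shift and turn from the pose commanded when the call began, along the tool's axes at that moment; what a row does not reach only later rows make up. A row lasts 1/8 s, in which the tool goes at most 62.5 mm and 10.7 degrees, less where a joint would pass 70% of its speed; a pose out of reach is approached as far as the arm can. A call with a gripper value outside its range is refused whole. The fingers move at their own pace and stop on an object; "force" is the grip in N (left out, the last holds). Time passes only in rows, so rows that repeat a pose let the fingers close. It gives the time, the measured TCP pose, the force, the opening and the grip force at its end, in the units of the state.
- sensors.get_obs(): the state, without advancing time (a new reading comes with each control period).
- vision.read_camera(name): name is "scene" or "top" or "wrist"; returns a dict with "image" (420x560x3 uint8, red, green, blue), "fx", "fy", "cx", "cy" (pixels), "k1" (the pictures are not rectified: a ray, as slopes to the right and down, at radius r is drawn at 1 + k1 r^2 times it, then the intrinsics apply), "R" (3x3) and "t" (3): a world point X has camera coordinates R X + t. Camera axes: x right, y down, z forward; pixel columns grow to the right and rows downward; lengths in m; the calibration is good to about 2 mm. A picture is of the moment at which its call begins. There is no depth.
- workorder.sign_off(): hands the job in; it is judged then, once.
The state is a dict: "time_s": time; "qpos": joint angles; "joint_velocities": joint speeds; "effort": joint torques, N m; "tool_pos": TCP position; "tool_rot": TCP orientation; "force": force on the tool from outside, world axes, zero at the start; "wrist_torque": the same for the moment, N m; "grip_width": finger opening in m; "grasp_force": force on a finger pad.
Only numpy, scipy, OpenCV 4.12 (cv2) and the standard library are available. Lean on these libraries where they do the work, as an engineer would, in place of code of your own. Each camera call takes 0.05 s, during which the arm holds its last target. There are 200 camera calls.

### The job

On the laundry counter, slide the little vise's jaw fully open, lift the loose steel hinge leaf out of it, and lower its knuckle between the two knuckles of the hinge leaf on the wooden jamb block until all the pin holes line up in one straight line. Finish while holding it there: the program ends with the leaf still gripped, still, carried by the gripper alone and not leaning on the fixed knuckles, so that a colleague can push the hinge pin through; do not let go. Leave the vise open, and leave the pin, the mug, the bottle and the wrench where they stand.

Things in the scene. Friction and masses are not known exactly. Their poses are not given: they have to be found in the camera images.
- vise: Small grey vise fixed to the counter, 235 x 90 mm, bed top at 30 mm. Origin: on the counter under the middle of the pocket where the leaf stands; x along the slide, from sliding to fixed jaw, z up. Fixed jaw: wall x 12.5 to 50 mm. Sliding jaw on the -x side, 60 mm wide. Both tops at 63 mm. The sliding jaw's lip (55 to 63 mm high) hooks 5 mm over the leaf's knuckle until drawn back.
- jaw (a joint): Travel of the sliding jaw, m: 0 closed (as found), 0.040 fully open against its stop; it opens towards the vise's -x, needs about 4 N (sliding friction) and stays where it is left.
- jaw_post (a point): Centre of the top end of the upright black round post on the sliding jaw, by which it is pulled: 16 mm in diameter, 45 mm tall, from 63 to 108 mm above the counter. It moves with the jaw; closed, it stands 85 mm to the -x side of the vise's origin.
- leaf: Loose steel hinge leaf, about 0.28 kg, standing on its knuckle in the vise, stable also once the jaw is open. Origin: centre of the knuckle's underside; x normal to the plate, y pin axis, z up. Knuckle 24 mm cube with a 12 mm hole along y; plate above it, centred, 10 mm thick (x), 50 wide (y), z 32 to 84 mm, to be pinched across the 10 mm. Same either way round; x lies along the vise's x.
- leaf_hole (a point): Centre of the hole in the loose leaf's knuckle, 12 mm above the leaf's origin.
- jamb: Wooden jamb block fixed to the counter, 60 (x) x 140 (y) x 40 mm, with the mating steel leaf flat on top (top face at 46 mm). Origin: centre of underside; y pin axis, z up. Two steel knuckles, 24 (x) x 16 mm (y), rise to 80 mm, centred at y = +-23 mm; the 30 mm gap between is open above and to both x sides. Their 12 mm holes run along y, 68 mm above the counter.
- jamb_hole (a point): Middle of the gap on the axis of the fixed knuckles' holes, 68 mm above the counter: where the centre of the loose leaf's hole must be held. The leaf's knuckle then hangs 10 mm above the steel below, with 3 mm free on each side.
- pin: Bystander: steel hinge pin, 8 mm in diameter, 76 mm tall, standing on its 22 mm head. Origin: centre of the underside.
- detergent: Bystander: white detergent bottle, 68 mm in diameter, 170 mm tall. Origin: centre of the underside.
- mug: Bystander: white mug, 80 mm in diameter, 90 mm tall, handle at its +y. Origin: centre of the underside.
- wrench: Bystander: steel wrench, 160 mm long, lying flat along its x.
Things that resemble listed ones, but are neither listed nor needed, are in the scene too. Leave any yellow look-alike of the jamb alone.

How it is judged (in metres and radians):
On the way, in this order (a step that is already met when the one before it is completed fails the run):
1. the vise jaw is slid fully open (more than 33 of its 40 mm), the leaf still standing in the vise (value of joint jaw above 0.033 m and z of leaf in the frame of vise below 0.045 m), for 0.2 s.
2. the leaf is lifted clear above the vise jaws (z of leaf in the frame of vise above 0.066 m and contact force between the fingers and leaf above 1 N), for 0.2 s.
At the end, for the whole second after the job is handed in: Leaf's hole centre within 4 mm of the middle of the fixed knuckles' axis, pin axes within 0.08 rad; leaf gripped by the fingers, slower than 0.02 m/s, pressing on the jamb block and its knuckles with under 1.5 N; vise jaw open by more than 33 mm (distance between leaf_hole and jamb_hole below 0.004 m and angle between the y axis of leaf and the y axis of jamb, either way round below 0.08 rad and contact force between the fingers and leaf above 1 N and contact force between leaf and jamb below 1.5 N and linear speed of leaf below 0.02 m/s and value of joint jaw above 0.033 m); the arm keeps its last pose, push and grip.
It fails at once if a bystander is moved by more than 25 mm (distance of any of pin, detergent, mug, wrench from where it was at the start of the episode above 0.025 m).
It also fails if it takes over 61 s, if anything falls off the work surface, if the arm or the gripper's body presses on something with over 40 N, if the wrist force passes 120 N, or if a joint passes its speed limit or range.

## Working session

There is one attempt and no reset: what is moved stays moved. The work goes in short steps, Python scripts to look and compute and a tool call to move; the robot and the scene stay as the last step left them, time stands still between calls to the robot, and variables do not carry over. Pictures are saved under pics/ and viewed, at most 10 in all, crops included, and the job is handed in when it is done.

Besides the shell and the picture viewer there is one more tool, called after "Emit:" as a command line: name --argument value ..., lists and objects as JSON in quotes. drive_tool: Moves the arm, as the interface text tells. Its arguments: {"type":"object","properties":{"moves":{"type":"array"},"force":{"type":"number"}},"required":["moves"]}

```bash
mkdir -p pics; cat > h.py <<'E'
import numpy as np,cv2,json
from cell import sensors,vision,workorder,env
def snap(n,f):
    d=vision.read_camera(n); cv2.imwrite(f'pics/{f}.png',d['image'][:,:,::-1]); np.savez(f'pics/{f}.npz',**d); return d
def ray(d,u,v):
    x,y=(u-d['cx'])/d['fx'],(v-d['cy'])/d['fy']; a,b=x,y
    for _ in range(30):
        s=1+d['k1']*(a*a+b*b); a,b=x/s,y/s
    R=d['R']; return -R.T@d['t'], R.T@np.array([a,b,1.])
def at(d,u,v,z):
    o,r=ray(d,u,v); return o+r*(z-o[2])/r[2]
def proj(d,X):
    c=d['R']@np.array(X)+d['t']; a,b=c[0]/c[2],c[1]/c[2]; s=1+d['k1']*(a*a+b*b)
    return np.array([d['fx']*a*s+d['cx'],d['fy']*b*s+d['cy']])
def ld(f): return dict(np.load(f'pics/{f}.npz'))
E
python3 - <<'E'
from h import *
ims=[]
for n in ['scene','top']:
    d=snap(n,n+'0'); print(n,-d['R'].T@d['t'],d['fx'],d['k1'])
    cv2.imwrite(f'pics/{n}0b.png',cv2.resize(cv2.imread(f'pics/{n}0.png'),(800,600)))
print(sensors.get_obs())
E
```

```text
scene [ 1.18970482 -0.73188867  0.71472187] 441.26389443810996 0.035210345524405086
top [0.45877531 0.01790072 1.30487144] 467.23325195507823 -0.15190981930995529
{'time_s': 0.1, 'qpos': array([-65.25345128,  18.43624654,  -4.01645383,  83.16915824,
         1.2966134 ,  78.54020022,  -3.25781829]), 'joint_velocities': array([ 0.04613958, -0.06061613, -0.12547161, -0.22461641,  0.0209663 ,
       -0.03884853,  0.0923601 ]), 'effort': array([ 1.35153260e-05, -4.92575991e+01, -4.05539470e-01, -3.13395488e+01,
       -6.40926207e-02,  3.96400702e-02,  8.57395707e-05]), 'tool_pos': array([0.26357715, 0.59358706, 0.20864386]), 'tool_rot': array([-1.79899722e+02,  6.75173313e-03,  1.56066458e+02]), 'force': array([-0.01058082, -0.2682482 ,  0.50454246]), 'wrist_torque': array([-0.01667593,  0.0233788 , -0.01110581]), 'grasp_force': 0.0, 'grip_width': 0.0872556626588593}
```

View pics/top0b.png

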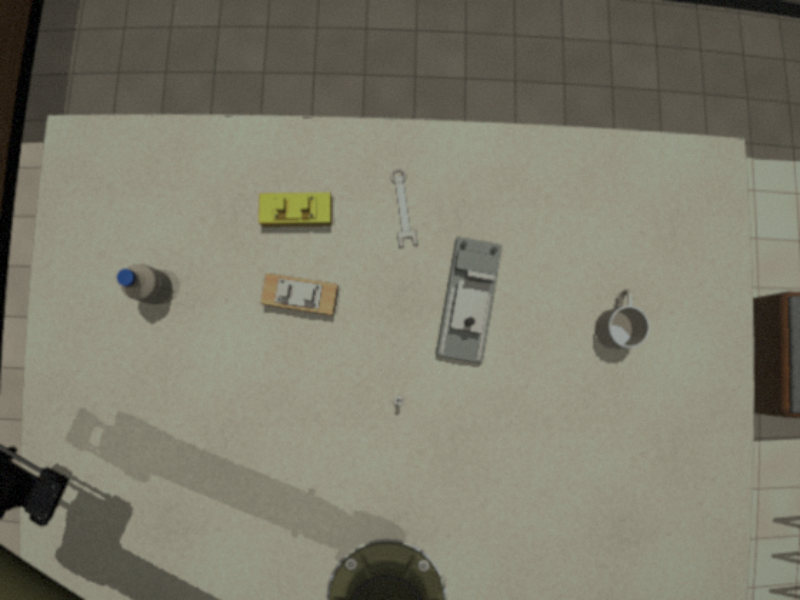

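View pics/scene0b.png

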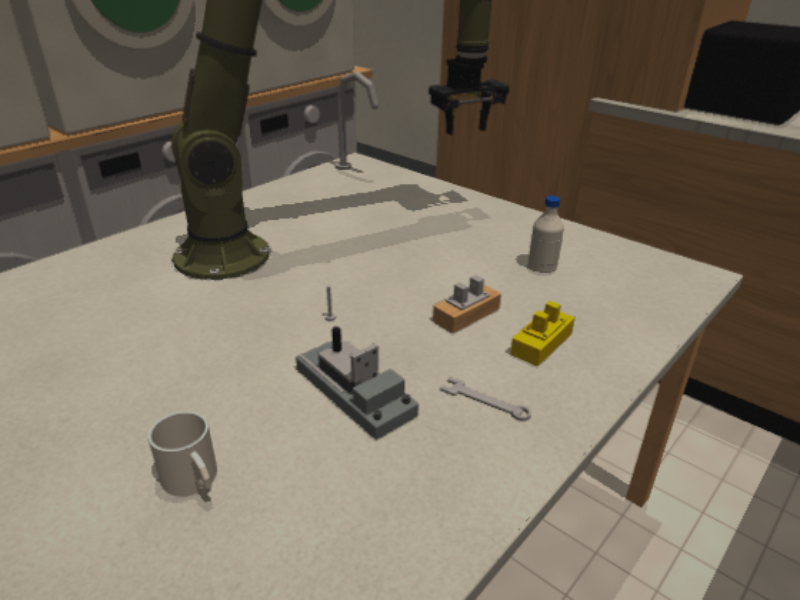

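The top view shows the vise at about (470,300), with its post at (469,322) towards the robot. The wooden jamb is at (299,295), the yellow decoy at (295,209), the pin at (397,405), the wrench at (405,208), the mug at (622,327) and the bottle at (138,282). I'll enlarge the vise and jamb.

```bash
python3 - <<'E'
from h import *
t=cv2.imread('pics/top0.png'); s=cv2.imread('pics/scene0.png')
a=cv2.resize(t[160:260,300:360],None,fx=6,fy=6,interpolation=cv2.INTER_CUBIC)
b=cv2.resize(t[180:230,175:245],None,fx=6,fy=6,interpolation=cv2.INTER_CUBIC)
c=np.zeros((600,790,3),np.uint8); c[:,:360]=a; c[:300,365:785]=b
e=cv2.resize(s[190:240,300:355],None,fx=6,fy=6,interpolation=cv2.INTER_CUBIC)
c[300:600,365:695]=e
cv2.imwrite('pics/c1.png',c)
E
```

```text
(no output)
```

View pics/c1.png

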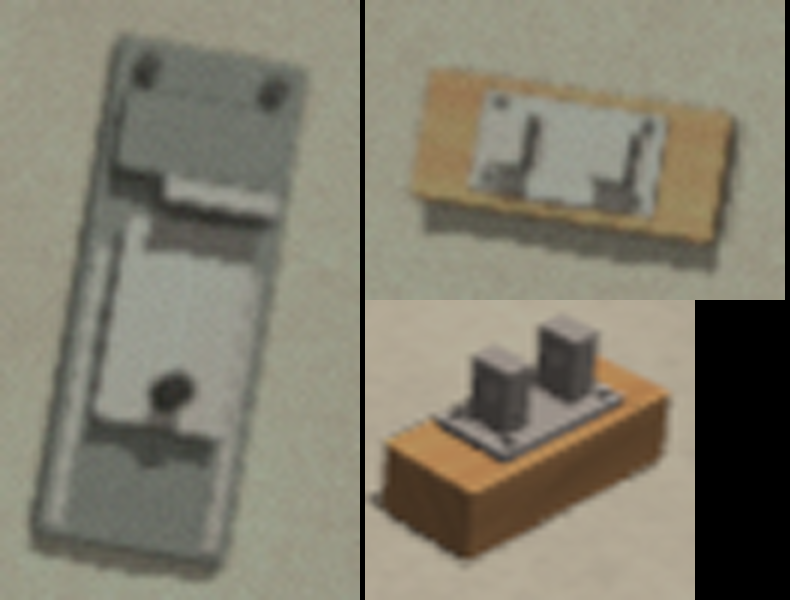

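```bash
python3 - <<'E'
from h import *
d=ld('top0')
def P(x,y,ox,oy,z): return at(d,(x+.5)/6-.5+ox,(y+.5)/6-.5+oy,z)
np.set_printoptions(precision=4,suppress=True)
V=[P(x,y,300,160,.03) for x,y in [(118,36),(306,68),(220,568),(38,540)]]
print(np.array(V)); post=P(172,384,300,160,.108); print('post',post)
L=[P(x,y,300,160,.092+.022) for x,y in [(163,178),(279,196)]];print('leaf top?',L)
J=[P(x,y,175,180,.04) for x,y in [(63,70),(368,115),(350,238),(47,192)]]
print(np.array(J)); print('jamb c',np.mean(J,0))
for A,B in [(J[0],J[1]),(J[3],J[2]),(V[0],V[1]),(V[3],V[2])]: print('yaw(y axis)',np.degrees(np.arctan2((A-B)[1],(A-B)[0]))-90,np.linalg.norm(A-B))
for A,B in [(V[0],V[3]),(V[1],V[2])]: print('yaw(x axis)',np.degrees(np.arctan2((A-B)[1],(A-B)[0])),np.linalg.norm(A-B))
E
```

```text
[[ 0.704  -0.1172  0.03  ]
 [ 0.6918 -0.2052  0.03  ]
 [ 0.4598 -0.1681  0.03  ]
 [ 0.4706 -0.0847  0.03  ]]
post [ 0.5381 -0.1347  0.108 ]
leaf top? [array([ 0.6264, -0.1287,  0.114 ]), array([ 0.6201, -0.1792,  0.114 ])]
[[0.6202 0.2498 0.04  ]
 [0.6035 0.1098 0.04  ]
 [0.5473 0.116  0.04  ]
 [0.5643 0.2545 0.04  ]]
jamb c [0.5838 0.1825 0.04  ]
yaw(y axis) -6.825775653315475 0.1409671382274186
yaw(y axis) -6.974523585181643 0.13952606234433834
yaw(y axis) -7.868185643845905 0.08884416051023485
yaw(y axis) -7.379279133245532 0.08413934516800804
yaw(x axis) -7.930373995727626 0.2355986676461122
yaw(x axis) -9.078804008389115 0.23493301470454048
```

Emit:
drive_tool --moves '[{"x": -40,"y": -20,"z": -20,"rz": 0.12},{"x": -90,"y": -50,"z": -40,"rz": 0.28},{"x": -140,"y": -75,"z": -50,"rz": 0.44},{"x": -190,"y": -102,"z": -50,"rz": 0.6},{"x": -240,"y": -130,"z": -50,"rz": 0.75},{"x": -290,"y": -156,"z": -50,"rz": 0.9},{"x": -340,"y": -183,"z": -50,"rz": 1.05},{"x": -390,"y": -210,"z": -50,"rz": 1.18},{"x": -430,"y": -231,"z": -50,"rz": 1.27},{"x": -461,"y": -248,"z": -50,"rz": 1.297},{"x": -461,"y": -248,"z": -50,"rz": 1.297},{"x": -461,"y": -248,"z": -50,"rz": 1.297},{"x": -461,"y": -248,"z": -50,"rz": 1.297},{"x": -461,"y": -248,"z": -50,"rz": 1.297}]'

```text
invalid input at $.moves[0]: expected keys x, y, z, rx, ry, rz, fingers
```

```bash
python3 - <<'E'
from h import *
d=snap('wrist','w1'); cv2.imwrite('pics/w1b.png',cv2.resize(cv2.imread('pics/w1.png'),(800,600),interpolation=cv2.INTER_CUBIC))
print(-d['R'].T@d['t'],d['R'],d['fx'],d['k1'])
E
```

```text
[0.192758   0.6242362  0.38357213] [[ 0.40361019  0.91492965 -0.00159792]
 [ 0.87872806 -0.38715269  0.27919491]
 [ 0.25482506 -0.11409004 -0.96023312]] 368.7921416031267 -0.09338828828347757
```

View pics/w1b.png

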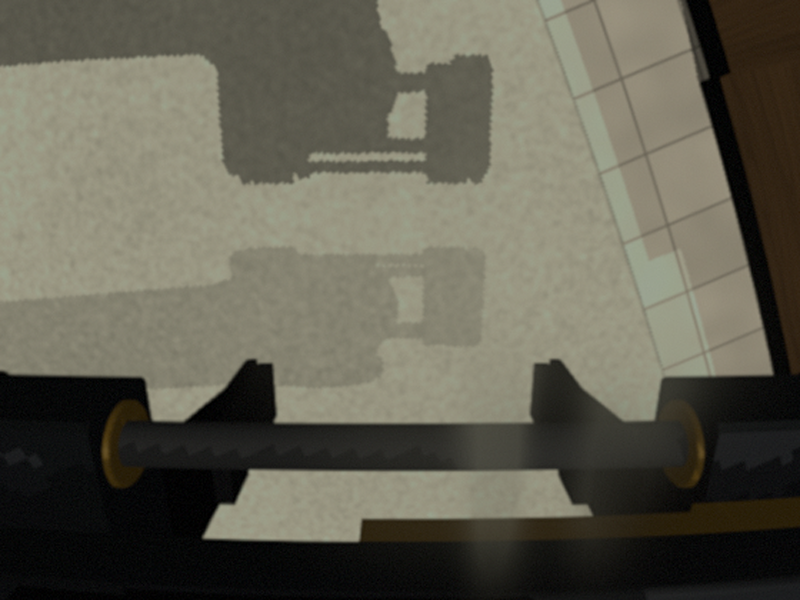

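The first move was refused because every key has to be given. The wrist view shows only counter and the fingers at rows ~360-500. The camera sits on the tool's +x side, so I'll stop short of the jamb on that side.

Emit:
drive_tool --moves '[{"x": -40,"y": -27,"z": -20,"rx": 0,"ry": 0,"rz": 0.12,"fingers": -1},{"x": -90,"y": -61,"z": -40,"rx": 0,"ry": 0,"rz": 0.28,"fingers": -1},{"x": -140,"y": -95,"z": -50,"rx": 0,"ry": 0,"rz": 0.44,"fingers": -1},{"x": -190,"y": -129,"z": -50,"rx": 0,"ry": 0,"rz": 0.6,"fingers": -1},{"x": -240,"y": -163,"z": -50,"rx": 0,"ry": 0,"rz": 0.75,"fingers": -1},{"x": -290,"y": -197,"z": -50,"rx": 0,"ry": 0,"rz": 0.9,"fingers": -1},{"x": -340,"y": -231,"z": -50,"rx": 0,"ry": 0,"rz": 1.05,"fingers": -1},{"x": -390,"y": -265,"z": -50,"rx": 0,"ry": 0,"rz": 1.18,"fingers": -1},{"x": -440,"y": -300,"z": -50,"rx": 0,"ry": 0,"rz": 1.27,"fingers": -1},{"x": -480,"y": -327,"z": -50,"rx": 0,"ry": 0,"rz": 1.297,"fingers": -1},{"x": -480,"y": -327,"z": -50,"rx": 0,"ry": 0,"rz": 1.297,"fingers": -1},{"x": -480,"y": -327,"z": -50,"rx": 0,"ry": 0,"rz": 1.297,"fingers": -1},{"x": -480,"y": -327,"z": -50,"rx": 0,"ry": 0,"rz": 1.297,"fingers": -1},{"x": -480,"y": -327,"z": -50,"rx": 0,"ry": 0,"rz": 1.297,"fingers": -1}]'

```text
time_s: 1.9
tool_pos: [0.5694, 0.1019, 0.2597]
tool_rot: [-180.0, -0.0, 81.9]
force: [-0.5, 0.6, -0.3]
grip_width: 0.0869
grasp_force: 0.0
```

```bash
python3 - <<'E'
from h import *
d=snap('wrist','w2'); cv2.imwrite('pics/w2b.png',cv2.resize(cv2.imread('pics/w2.png'),(800,600),interpolation=cv2.INTER_CUBIC))
o=sensors.get_obs();print(o['tool_pos'],o['tool_rot'],o['qpos'],o['time_s'])
E
```

```text
[0.56942675 0.10164822 0.25972384] [-1.79997535e+02 -1.98390021e-02  8.18669001e+01] [-34.51822357   8.62111419  24.58569629  90.16057459  -3.6306225
  82.00165838 -17.80542759] 1.95
```

View pics/w2b.png

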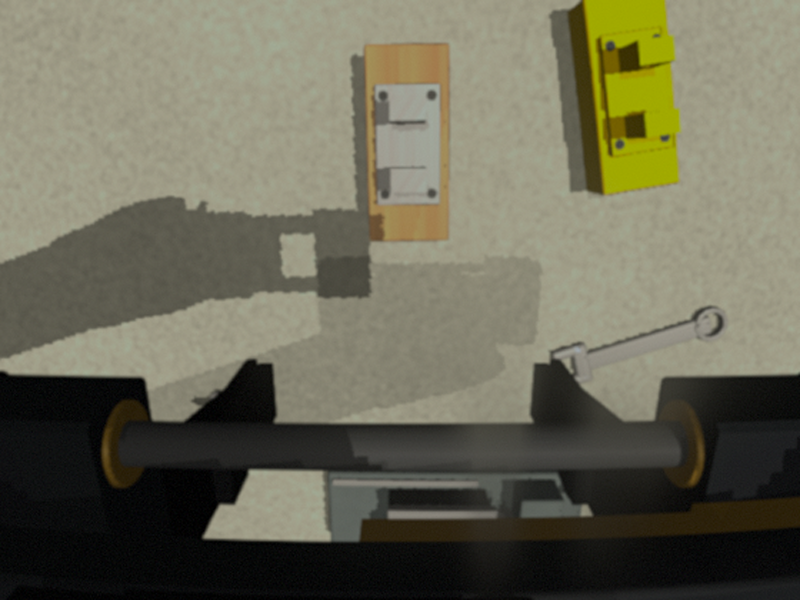

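The jamb's wood top has corners at about (364,43), (449,43), (448,240) and (368,240). The steel plate spans columns 376-440 and rows 85-204. Next is a view of the vise.

Emit:
drive_tool --moves '[{"x": -60,"y": 10,"z": 0,"rx": 0,"ry": 0,"rz": 0,"fingers": -1},{"x": -120,"y": 20,"z": 0,"rx": 0,"ry": 0,"rz": 0,"fingers": -1},{"x": -180,"y": 30,"z": 0,"rx": 0,"ry": 0,"rz": 0,"fingers": -1},{"x": -240,"y": 42,"z": 0,"rx": 0,"ry": 0,"rz": 0,"fingers": -1},{"x": -290,"y": 51,"z": 0,"rx": 0,"ry": 0,"rz": 0,"fingers": -1},{"x": -337,"y": 59,"z": 0,"rx": 0,"ry": 0,"rz": 0,"fingers": -1},{"x": -337,"y": 59,"z": 0,"rx": 0,"ry": 0,"rz": 0,"fingers": -1},{"x": -337,"y": 59,"z": 0,"rx": 0,"ry": 0,"rz": 0,"fingers": -1},{"x": -337,"y": 59,"z": 0,"rx": 0,"ry": 0,"rz": 0,"fingers": -1}]'

```text
time_s: 3.08
tool_pos: [0.5805, -0.2392, 0.2596]
tool_rot: [180.0, -0.1, 81.9]
force: [0.2, -0.3, -0.1]
grip_width: 0.0867
grasp_force: 0.0
```

```bash
python3 - <<'E'
from h import *
d=snap('wrist','w3'); cv2.imwrite('pics/w3b.png',cv2.resize(cv2.imread('pics/w3.png'),(800,600),interpolation=cv2.INTER_CUBIC))
o=sensors.get_obs();print(o['tool_pos'],o['tool_rot'],o['qpos'],o['time_s'])
d=ld('w2'); q=lambda x,y,z:at(d,(x+.5)*.7-.5,(y+.5)*.7-.5,z)
J=[q(x,y,.04) for x,y in [(364,43),(449,43),(448,240),(368,240)]]
print(np.array(J),np.mean(J,0))
S=[q(x,y,.046) for x,y in [(376,85),(440,85),(440,204),(376,204)]]
print(np.array(S),np.mean(S,0))
E
```

```text
[ 0.5804894  -0.23940793  0.25966725] [ 1.79990062e+02 -5.60722102e-02  8.19317999e+01] [ -9.90593662  16.59509913  37.71376304  83.37360375 -10.18483161
  83.472916    19.73804419] 3.125
[[0.56276221 0.25591719 0.04      ]
 [0.62140296 0.24773339 0.04      ]
 [0.60401183 0.10984394 0.04      ]
 [0.54425155 0.11819227 0.04      ]] [0.58310714 0.1829217  0.04      ]
[[0.56705594 0.22608018 0.046     ]
 [0.61114675 0.21993456 0.046     ]
 [0.60096192 0.13800112 0.046     ]
 [0.55468593 0.14446264 0.046     ]] [0.58346264 0.18211962 0.046     ]
```

View pics/w3b.png

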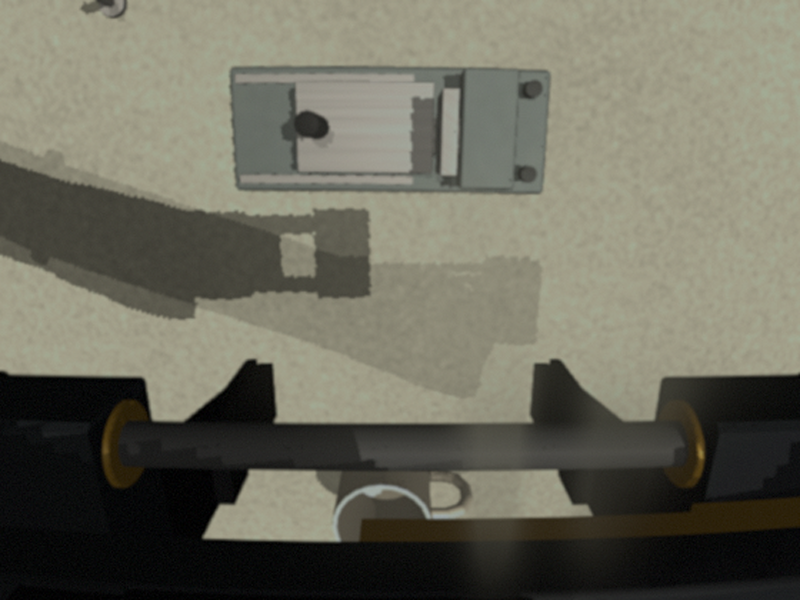

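The vise bed has corners at (233,68), (549,71), (543,192) and (237,189). The leaf's top spans columns 443-460 and rows 88-177, and the post's top is at about (306,124). The mug lies below.

```bash
python3 - <<'E'
from h import *
np.set_printoptions(precision=4,suppress=True)
d=ld('w3'); q=lambda x,y,z:at(d,(x+.5)*.7-.5,(y+.5)*.7-.5,z)
V=np.array([q(x,y,.03) for x,y in [(233,68),(549,71),(543,192),(237,189)]]);print(V,V.mean(0))
for a,b in [(V[1],V[0]),(V[2],V[3])]: print(np.linalg.norm(a-b),np.degrees(np.arctan2((a-b)[1],(a-b)[0])))
L=np.array([q(x,y,.114) for x,y in [(443,88),(460,88),(459,177),(442.5,177)]]);print(L,L.mean(0))
a=(L[0]+L[1]-L[2]-L[3]); print(np.degrees(np.arctan2(a[1],a[0]))-90)
print('post',q(307,124,.108))
img=cv2.resize(cv2.imread('pics/w3.png')[35:145,150:400],None,fx=3.2,fy=3.2,interpolation=cv2.INTER_CUBIC)
b=cv2.resize(cv2.imread('pics/w2.png')[20:180,240:330],None,fx=2.2,fy=2.2); 
cv2.imwrite('pics/c2.png',img)
E
```

```text
[[ 0.4765 -0.0852  0.03  ]
 [ 0.7035 -0.1194  0.03  ]
 [ 0.692  -0.2059  0.03  ]
 [ 0.4617 -0.1713  0.03  ]] [ 0.5834 -0.1455  0.03  ]
0.22950914767256161 -8.573576499171802
0.23291373044620045 -8.543654414184802
[[ 0.6183 -0.1305  0.114 ]
 [ 0.628  -0.1318  0.114 ]
 [ 0.6216 -0.1819  0.114 ]
 [ 0.6118 -0.1806  0.114 ]] [ 0.6199 -0.1562  0.114 ]
-7.305856437690181
post [ 0.5363 -0.1387  0.108 ]
```

View pics/c2.png

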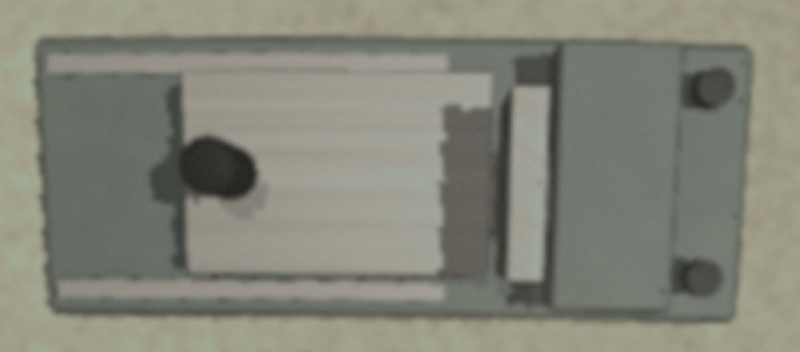

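The crop agrees: the post top is at crop (208,165) and the leaf top at columns 510-550, rows 86-283. Next I grip the post.

Emit:
drive_tool --force 15 --moves '[{"x": 48,"y": -29,"z": 0,"rx": 0,"ry": 0,"rz": 0,"fingers": -1},{"x": 95,"y": -57,"z": 0,"rx": 0,"ry": 0,"rz": 0,"fingers": -1},{"x": 95,"y": -57,"z": 30,"rx": 0,"ry": 0,"rz": 0,"fingers": -1},{"x": 95,"y": -57,"z": 70,"rx": 0,"ry": 0,"rz": 0,"fingers": -1},{"x": 95,"y": -57,"z": 110,"rx": 0,"ry": 0,"rz": 0,"fingers": -1},{"x": 95,"y": -57,"z": 145,"rx": 0,"ry": 0,"rz": 0,"fingers": -1},{"x": 95,"y": -57,"z": 170,"rx": 0,"ry": 0,"rz": 0,"fingers": -1},{"x": 95,"y": -57,"z": 177,"rx": 0,"ry": 0,"rz": 0,"fingers": -1},{"x": 95,"y": -57,"z": 177,"rx": 0,"ry": 0,"rz": 0,"fingers": -1},{"x": 95,"y": -57,"z": 177,"rx": 0,"ry": 0,"rz": 0,"fingers": 1},{"x": 95,"y": -57,"z": 177,"rx": 0,"ry": 0,"rz": 0,"fingers": 1},{"x": 95,"y": -57,"z": 177,"rx": 0,"ry": 0,"rz": 0,"fingers": 1},{"x": 95,"y": -57,"z": 177,"rx": 0,"ry": 0,"rz": 0,"fingers": 1},{"x": 95,"y": -57,"z": 177,"rx": 0,"ry": 0,"rz": 0,"fingers": 1},{"x": 95,"y": -57,"z": 177,"rx": 0,"ry": 0,"rz": 0,"fingers": 1},{"x": 95,"y": -57,"z": 177,"rx": 0,"ry": 0,"rz": 0,"fingers": 1},{"x": 95,"y": -57,"z": 177,"rx": 0,"ry": 0,"rz": 0,"fingers": 1}]'

```text
time_s: 5.25
tool_pos: [0.5365, -0.1392, 0.0825]
tool_rot: [-179.9, -0.0, 81.7]
force: [-1.1, 0.4, 3.6]
grip_width: 0.0153
grasp_force: 15.3
```

Emit:
drive_tool --force 15 --moves '[{"x": 0,"y": -4,"z": 0,"rx": 0,"ry": 0,"rz": 0,"fingers": 1},{"x": 0,"y": -9,"z": 0,"rx": 0,"ry": 0,"rz": 0,"fingers": 1},{"x": 0,"y": -14,"z": 0,"rx": 0,"ry": 0,"rz": 0,"fingers": 1},{"x": 0,"y": -19,"z": 0,"rx": 0,"ry": 0,"rz": 0,"fingers": 1},{"x": 0,"y": -24,"z": 0,"rx": 0,"ry": 0,"rz": 0,"fingers": 1},{"x": 0,"y": -29,"z": 0,"rx": 0,"ry": 0,"rz": 0,"fingers": 1},{"x": 0,"y": -33,"z": 0,"rx": 0,"ry": 0,"rz": 0,"fingers": 1},{"x": 0,"y": -37,"z": 0,"rx": 0,"ry": 0,"rz": 0,"fingers": 1},{"x": 0,"y": -40,"z": 0,"rx": 0,"ry": 0,"rz": 0,"fingers": 1},{"x": 0,"y": -41,"z": 0,"rx": 0,"ry": 0,"rz": 0,"fingers": 1},{"x": 0,"y": -41,"z": 0,"rx": 0,"ry": 0,"rz": 0,"fingers": 1},{"x": 0,"y": -41,"z": 0,"rx": 0,"ry": 0,"rz": 0,"fingers": 1}]'

```text
time_s: 6.75
tool_pos: [0.4969, -0.1332, 0.0826]
tool_rot: [179.9, -0.0, 81.8]
force: [4.9, 0.2, -5.2]
grip_width: 0.0153
grasp_force: 15.0
```

Emit:
drive_tool --force 15 --moves '[{"x": 0,"y": 1,"z": 0,"rx": 0,"ry": 0,"rz": 0,"fingers": -1},{"x": 0,"y": 1,"z": 0,"rx": 0,"ry": 0,"rz": 0,"fingers": -1},{"x": 0,"y": 1,"z": 0,"rx": 0,"ry": 0,"rz": 0,"fingers": -1},{"x": 0,"y": 1,"z": 0,"rx": 0,"ry": 0,"rz": 0,"fingers": -1},{"x": 0,"y": 1,"z": 0,"rx": 0,"ry": 0,"rz": 0,"fingers": -1},{"x": 0,"y": 1,"z": -45,"rx": 0,"ry": 0,"rz": 0,"fingers": -1},{"x": 0,"y": 1,"z": -90,"rx": 0,"ry": 0,"rz": 0,"fingers": -1},{"x": 0,"y": 20,"z": -95,"rx": 0,"ry": 0,"rz": 0,"fingers": -1},{"x": -2,"y": 60,"z": -95,"rx": 0,"ry": 0,"rz": 0,"fingers": -1},{"x": -4,"y": 100,"z": -95,"rx": 0,"ry": 0,"rz": 0,"fingers": -1},{"x": -4,"y": 125,"z": -95,"rx": 0,"ry": 0,"rz": 0,"fingers": -1},{"x": -4,"y": 125,"z": -95,"rx": 0,"ry": 0,"rz": 0,"fingers": -1},{"x": -4,"y": 125,"z": -95,"rx": 0,"ry": 0,"rz": 0,"fingers": -1},{"x": -4,"y": 125,"z": -95,"rx": 0,"ry": 0,"rz": 0,"fingers": -1}]'

```text
time_s: 8.5
tool_pos: [0.6188, -0.1553, 0.178]
tool_rot: [-180.0, -0.0, 81.7]
force: [0.0, 0.5, -0.6]
grip_width: 0.0872
grasp_force: 0.0
```

```bash
python3 - <<'E'
from h import *
snap('wrist','w4'); snap('scene','s4'); snap('top','t4')
w=cv2.resize(cv2.imread('pics/w4.png'),(480,360)); s=cv2.resize(cv2.imread('pics/s4.png')[210:310,200:300],(300,300))
c=np.zeros((600,790,3),np.uint8); c[:360,:480]=w; c[:300,485:785]=s
t=cv2.resize(cv2.imread('pics/t4.png')[160:260,300:360],(144,240)); c[360:,:144]=t
cv2.imwrite('pics/c4.png',c)
E
```

```text
(no output)
```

View pics/c4.png

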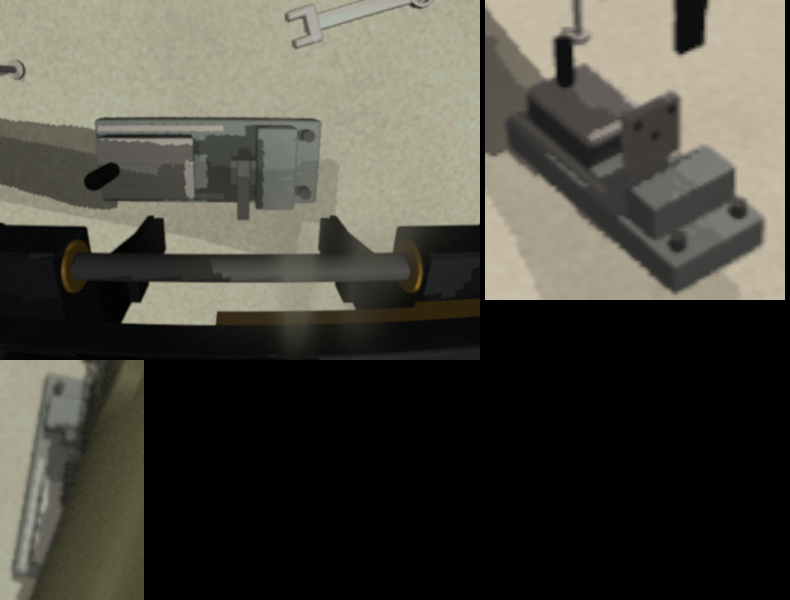

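The jaw is open and the leaf stands free in the bed at wrist column 243, mid-way between the fingertips (163 and 320). I'll descend and grip.

Emit:
drive_tool --force 25 --moves '[{"x": 0,"y": 1,"z": 30,"rx": 0,"ry": 0,"rz": 0,"fingers": -1},{"x": 0,"y": 1,"z": 60,"rx": 0,"ry": 0,"rz": 0,"fingers": -1},{"x": 0,"y": 1,"z": 85,"rx": 0,"ry": 0,"rz": 0,"fingers": -1},{"x": 0,"y": 1,"z": 97,"rx": 0,"ry": 0,"rz": 0,"fingers": -1},{"x": 0,"y": 1,"z": 97,"rx": 0,"ry": 0,"rz": 0,"fingers": -1},{"x": 0,"y": 1,"z": 97,"rx": 0,"ry": 0,"rz": 0,"fingers": -1},{"x": 0,"y": 1,"z": 97,"rx": 0,"ry": 0,"rz": 0,"fingers": 1},{"x": 0,"y": 1,"z": 97,"rx": 0,"ry": 0,"rz": 0,"fingers": 1},{"x": 0,"y": 1,"z": 97,"rx": 0,"ry": 0,"rz": 0,"fingers": 1},{"x": 0,"y": 1,"z": 97,"rx": 0,"ry": 0,"rz": 0,"fingers": 1},{"x": 0,"y": 1,"z": 97,"rx": 0,"ry": 0,"rz": 0,"fingers": 1},{"x": 0,"y": 1,"z": 97,"rx": 0,"ry": 0,"rz": 0,"fingers": 1},{"x": 0,"y": 1,"z": 97,"rx": 0,"ry": 0,"rz": 0,"fingers": 1},{"x": 0,"y": 1,"z": 97,"rx": 0,"ry": 0,"rz": 0,"fingers": 1}]'

```text
time_s: 10.4
tool_pos: [0.6206, -0.1555, 0.0807]
tool_rot: [180.0, -0.0, 81.7]
force: [0.1, 0.2, 0.0]
grip_width: 0.0149
grasp_force: 0.0
```

Emit:
drive_tool --force 25 --moves '[{"x": 0,"y": 0,"z": 0,"rx": 0,"ry": 0,"rz": 0,"fingers": 1},{"x": 0,"y": 0,"z": 0,"rx": 0,"ry": 0,"rz": 0,"fingers": 1},{"x": 0,"y": 0,"z": 0,"rx": 0,"ry": 0,"rz": 0,"fingers": 1},{"x": 0,"y": 0,"z": 0,"rx": 0,"ry": 0,"rz": 0,"fingers": 1}]'

```text
time_s: 10.9
tool_pos: [0.6205, -0.1555, 0.0806]
tool_rot: [-180.0, -0.0, 81.7]
force: [0.6, 0.3, 0.2]
grip_width: 0.0095
grasp_force: 25.0
```

Emit:
drive_tool --force 25 --moves '[{"x": 0,"y": 0,"z": -10,"rx": 0,"ry": 0,"rz": 0,"fingers": 1},{"x": 0,"y": 0,"z": -35,"rx": 0,"ry": 0,"rz": 0,"fingers": 1},{"x": 0,"y": 0,"z": -65,"rx": 0,"ry": 0,"rz": 0,"fingers": 1},{"x": 0,"y": 0,"z": -95,"rx": 0,"ry": 0,"rz": 0,"fingers": 1},{"x": 0,"y": 0,"z": -105,"rx": 0,"ry": 0,"rz": 0,"fingers": 1},{"x": 0,"y": 0,"z": -105,"rx": 0,"ry": 0,"rz": 0,"fingers": 1},{"x": 20,"y": -5,"z": -105,"rx": 0,"ry": 0,"rz": 0,"fingers": 1},{"x": 55,"y": -14,"z": -105,"rx": 0,"ry": 0,"rz": 0,"fingers": 1},{"x": 95,"y": -25,"z": -105,"rx": 0,"ry": 0,"rz": 0,"fingers": 1},{"x": 135,"y": -35,"z": -105,"rx": 0,"ry": 0,"rz": 0,"fingers": 1},{"x": 175,"y": -45,"z": -105,"rx": 0,"ry": 0,"rz": -0.01,"fingers": 1},{"x": 215,"y": -56,"z": -105,"rx": 0,"ry": 0,"rz": -0.019,"fingers": 1},{"x": 255,"y": -66,"z": -105,"rx": 0,"ry": 0,"rz": -0.019,"fingers": 1},{"x": 290,"y": -75,"z": -105,"rx": 0,"ry": 0,"rz": -0.019,"fingers": 1},{"x": 315,"y": -82,"z": -105,"rx": 0,"ry": 0,"rz": -0.019,"fingers": 1},{"x": 330,"y": -85,"z": -105,"rx": 0,"ry": 0,"rz": -0.019,"fingers": 1},{"x": 330,"y": -85,"z": -105,"rx": 0,"ry": 0,"rz": -0.019,"fingers": 1},{"x": 330,"y": -85,"z": -105,"rx": 0,"ry": 0,"rz": -0.019,"fingers": 1},{"x": 330,"y": -85,"z": -105,"rx": 0,"ry": 0,"rz": -0.019,"fingers": 1},{"x": 330,"y": -85,"z": -105,"rx": 0,"ry": 0,"rz": -0.019,"fingers": 1}]'

```text
time_s: 13.4
tool_pos: [0.5841, 0.1823, 0.1858]
tool_rot: [180.0, -0.0, 82.8]
force: [0.8, -1.2, -3.2]
grip_width: 0.0096
grasp_force: 25.0
```

```bash
python3 - <<'E'
from h import *
snap('wrist','w5'); snap('scene','s5'); snap('top','t5')
w=cv2.imread('pics/w5.png')[100:420,130:430]; s=cv2.resize(cv2.imread('pics/s5.png')[140:240,285:365],(480,600),interpolation=cv2.INTER_CUBIC)
c=np.zeros((600,790,3),np.uint8); c[:320,:300]=w; c[:,305:785]=s
t=cv2.imread('pics/t5.png')[160:270,160:260]; c[325:545,:200]=cv2.resize(t,(200,220))
cv2.imwrite('pics/c5.png',c)
o=sensors.get_obs();print(o['tool_pos'],o['tool_rot'],o['grip_width'])
E
```

```text
[0.58394034 0.18297979 0.18576433] [ 1.79988938e+02 -6.64869607e-03  8.28093503e+01] 0.010052991163629581
```

View pics/c5.png

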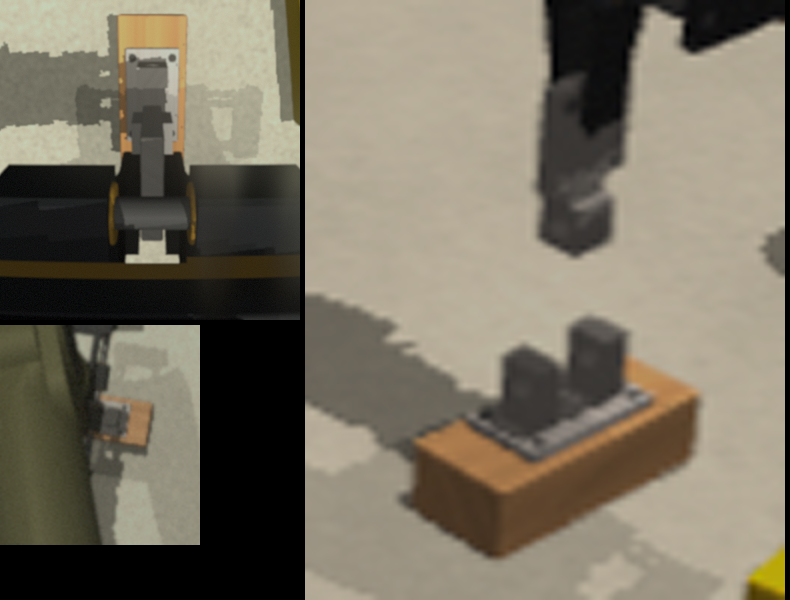

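The leaf hangs above the jamb. In the scene crop its knuckle's lower corners are at (540,235), (572,253) and (612,232). The fixed knuckle tops are around (502-560, 344-372) and (570-627, 316-343). I'll fit both with the calibration.

```bash
python3 - <<'E'
from h import *
from scipy.optimize import least_squares as LS
np.set_printoptions(precision=4,suppress=True)
d=ld('s5'); P=lambda pts:np.array([[(x-305+.5)/6-.5+285,(y+.5)/6-.5+140] for x,y in pts])
def fit(local,z,px,p0,yaw):
    a=np.radians(yaw);R=np.array([[np.cos(a),-np.sin(a)],[np.sin(a),np.cos(a)]])
    f=lambda p:np.concatenate([proj(d,np.r_[p[:2]+R@l,z])-u for l,u in zip(np.array(local)/1e3,px)])
    r=LS(f,p0); return r.x,r.fun.reshape(-1,2)
# knuckle tops
kn=lambda c:[(-12,c-8),(12,c-8),(12,c+8),(-12,c+8)]
for c,px in [(-23,[(502,355),(538,372),(560,360),(523,344)]),(23,[(570,327),(607,343),(627,331),(590,316)])]:
    a=np.radians(-7.2);print('pred',[ (6*(proj(d,np.r_[.5834+l[0]/1e3*np.cos(a)-l[1]/1e3*np.sin(a),.1826+l[0]/1e3*np.sin(a)+l[1]/1e3*np.cos(a),.08])-[285,140])+[305,0]).round() for l in kn(c)])
    print('jamb',*fit(kn(c),.08,P(px),[.583,.182],-7.2))
print('leaf',*fit([(-12,-12),(12,-12),(12,12)],.1351,P([(540,235),(572,253),(612,232)]),[.583,.182],-7.2))
E
```

```text
pred [array([495., 357.]), array([532., 377.]), array([555., 366.]), array([518., 346.])]
jamb [0.5811 0.1884] [[-0.2366 -0.2633]
 [-0.0905  0.2036]
 [ 0.1558  0.3145]
 [ 0.1729 -0.2731]]
pred [array([561., 326.]), array([599., 345.]), array([621., 334.]), array([584., 315.])]
jamb [0.5834 0.1865] [[-0.2152 -0.3213]
 [-0.2122  0.195 ]
 [ 0.2176  0.3737]
 [ 0.2128 -0.2657]]
leaf [0.5786 0.193 ] [[-0.3756 -0.3499]
 [ 0.5902 -0.2546]
 [-0.2215  0.6045]]
```

Emit:
drive_tool --force 30 --moves '[{"x": 0,"y": 0,"z": 15,"rx": 0,"ry": 0,"rz": 0,"fingers": 1},{"x": 0,"y": 0,"z": 35,"rx": 0,"ry": 0,"rz": 0,"fingers": 1},{"x": 0,"y": 0,"z": 48,"rx": 0,"ry": 0,"rz": 0,"fingers": 1},{"x": 0,"y": 0,"z": 52,"rx": 0,"ry": 0,"rz": 0,"fingers": 1},{"x": 0,"y": 0,"z": 54,"rx": 0,"ry": 0,"rz": 0,"fingers": 1},{"x": 0,"y": 0,"z": 56,"rx": 0,"ry": 0,"rz": 0,"fingers": 1},{"x": 0,"y": 0,"z": 57,"rx": 0,"ry": 0,"rz": 0,"fingers": 1},{"x": 0,"y": 0,"z": 58,"rx": 0,"ry": 0,"rz": 0,"fingers": 1},{"x": 0,"y": 0,"z": 58,"rx": 0,"ry": 0,"rz": 0,"fingers": 1},{"x": 0,"y": 0,"z": 58,"rx": 0,"ry": 0,"rz": 0,"fingers": 1}]'

```text
time_s: 14.8
tool_pos: [0.5839, 0.1833, 0.1278]
tool_rot: [180.0, -0.0, 82.8]
force: [-0.7, 0.2, -2.7]
grip_width: 0.0093
grasp_force: 30.0
```

Emit:
drive_tool --force 30 --moves '[{"x": 0,"y": 0,"z": 5,"rx": 0,"ry": 0,"rz": 0,"fingers": 1},{"x": 0,"y": 0,"z": 10,"rx": 0,"ry": 0,"rz": 0,"fingers": 1},{"x": 0,"y": 0,"z": 15,"rx": 0,"ry": 0,"rz": 0,"fingers": 1},{"x": 0,"y": 0,"z": 19,"rx": 0,"ry": 0,"rz": 0,"fingers": 1},{"x": 0,"y": 0,"z": 21,"rx": 0,"ry": 0,"rz": 0,"fingers": 1},{"x": 0,"y": 0,"z": 21,"rx": 0,"ry": 0,"rz": 0,"fingers": 1},{"x": 0,"y": 0,"z": 21,"rx": 0,"ry": 0,"rz": 0,"fingers": 1},{"x": 0,"y": 0,"z": 21,"rx": 0,"ry": 0,"rz": 0,"fingers": 1}]'

```text
time_s: 15.8
tool_pos: [0.584, 0.1834, 0.1069]
tool_rot: [180.0, -0.0, 82.8]
force: [0.3, -0.4, -3.1]
grip_width: 0.0095
grasp_force: 30.0
```

```bash
python3 - <<'E'
from h import *
fs=[]
for i in range(4):
    snap('scene','s6'); o=sensors.get_obs(); fs.append(np.r_[o['force'],o['tool_pos']*1e3,o['wrist_torque']])
snap('wrist','w6')
print(np.round(fs,2))
E
```

```text
[[-6.5000e-01 -6.5000e-01 -2.7200e+00  5.8397e+02  1.8336e+02  1.0688e+02
  -8.0000e-02  1.0000e-02  3.0000e-02]
 [ 2.7000e-01 -6.3000e-01 -3.6000e+00  5.8394e+02  1.8335e+02  1.0687e+02
  -6.0000e-02  1.0000e-01  1.0000e-02]
 [-7.0000e-01  4.1000e-01 -2.9600e+00  5.8393e+02  1.8333e+02  1.0682e+02
  -5.0000e-02  6.0000e-02  3.0000e-02]
 [ 6.7000e-01  4.0000e-01 -3.0900e+00  5.8388e+02  1.8333e+02  1.0677e+02
  -1.3000e-01  4.0000e-02  1.0000e-02]]
```

No contact inside the gap. I'll probe gently along the pin axis to find its middle.

Emit:
drive_tool --moves '[{"x": 1,"y": 0,"z": 0,"rx": 0,"ry": 0,"rz": 0,"fingers": 1},{"x": 2,"y": 0,"z": 0,"rx": 0,"ry": 0,"rz": 0,"fingers": 1},{"x": 2,"y": 0,"z": 0,"rx": 0,"ry": 0,"rz": 0,"fingers": 1},{"x": 2,"y": 0,"z": 0,"rx": 0,"ry": 0,"rz": 0,"fingers": 1}]'

```text
time_s: 16.55
tool_pos: [0.5841, 0.1853, 0.1067]
tool_rot: [180.0, 0.0, 82.8]
force: [-0.1, 0.6, -3.1]
grip_width: 0.0099
grasp_force: 30.0
```

Emit:
drive_tool --moves '[{"x": -2,"y": 0,"z": 0,"rx": 0,"ry": 0,"rz": 0,"fingers": 1},{"x": -4,"y": 0,"z": 0,"rx": 0,"ry": 0,"rz": 0,"fingers": 1},{"x": -4,"y": 0,"z": 0,"rx": 0,"ry": 0,"rz": 0,"fingers": 1},{"x": -4,"y": 0,"z": 0,"rx": 0,"ry": 0,"rz": 0,"fingers": 1}]'

```text
time_s: 17.05
tool_pos: [0.5836, 0.1814, 0.1067]
tool_rot: [180.0, -0.0, 82.8]
force: [0.5, 0.3, -2.6]
grip_width: 0.0098
grasp_force: 30.0
```

The knuckle is free over ±2 mm about y=0.1833, so that is centred to within 1 mm. I'll go back to the middle and check the x alignment visually.

Emit:
drive_tool --moves '[{"x": 1,"y": 0,"z": 0,"rx": 0,"ry": 0,"rz": 0,"fingers": 1},{"x": 2,"y": 0,"z": 0,"rx": 0,"ry": 0,"rz": 0,"fingers": 1},{"x": 2,"y": 0,"z": 0,"rx": 0,"ry": 0,"rz": 0,"fingers": 1},{"x": 2,"y": 0,"z": 0,"rx": 0,"ry": 0,"rz": 0,"fingers": 1}]'

```text
time_s: 17.55
tool_pos: [0.5838, 0.1834, 0.1067]
tool_rot: [180.0, -0.0, 82.8]
force: [0.4, -0.3, -1.9]
grip_width: 0.0099
grasp_force: 30.0
```

```bash
python3 - <<'E'
from h import *
snap('scene','s7'); snap('wrist','w7')
s=cv2.resize(cv2.imread('pics/s7.png')[165:235,295:355],(480,560),interpolation=cv2.INTER_CUBIC)
w=cv2.resize(cv2.imread('pics/w7.png')[110:260,240:320],(310,581),interpolation=cv2.INTER_CUBIC)
c=np.zeros((590,795,3),np.uint8); c[:560,:480]=s; c[:581,485:795]=w
c=cv2.convertScaleAbs(c,alpha=1.4)
cv2.imwrite('pics/c7.png',c)
E
```

```text
(no output)
```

View pics/c7.png

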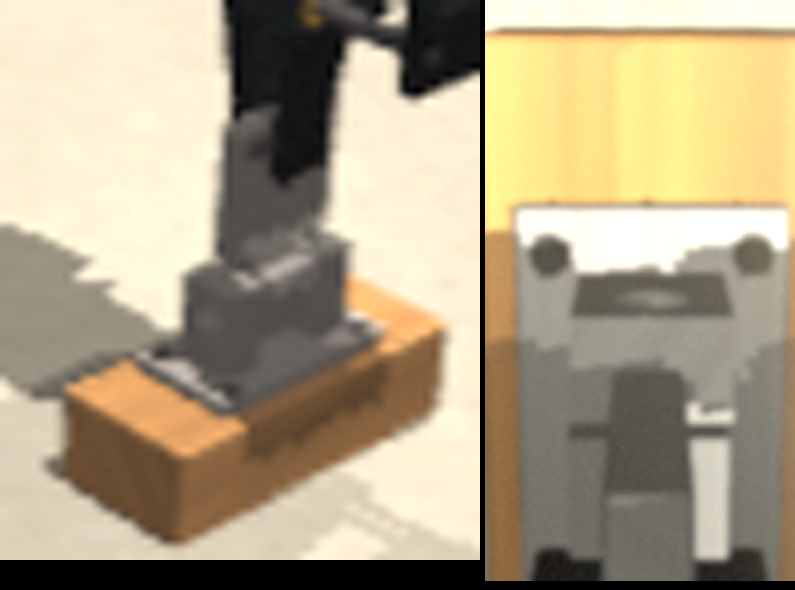

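In the wrist crop the fixed knuckles span columns 570-734. The leaf plate is centred at about 648 and its knuckle sides line up with the fixed ones, so the x error is under 1 mm. The scene crop shows the knuckle nested in line. I'm handing it in.

```bash
python3 -c "
from h import *
print(workorder.sign_off())"
```

```text
the job is handed in; nothing more can be done
None
```

I handed the job in with the vise jaw open and the leaf gripped, held centred and contact-free between the fixed knuckles with the holes in line to within about 1 mm; no verdict was returned.

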